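# Stop the vacuum pump, fasten the storage box clip, reset the stop

## Task

One lid clip of the linen storage box has sprung open. First press the red mushroom stop of the vacuum pump down until it stays down by itself, then push the orange clip down onto the lid's pin until it snaps fast, and last turn the red stop clockwise until it is released, so that it comes fully back up and the pump is ready again. Do not turn the pump's black dial or shift the other things on the bench.

Things in the scene. Friction and masses are not known exactly. Their poses are not given: they have to be found in the camera images.
- pump: grey vacuum pump unit, fixed to the bench, 170 (x) x 200 (y) x 90 mm high; origin under its centre. The red stop stands on its top, on a 2 mm yellow disc of 62 mm diameter, at (0, -45) mm in this frame; the black dial, 44 mm high, stands on its top at (20, 62) mm
- stop_top (a point): centre of the top face of the red mushroom stop; it moves with the head. The head is a plain upright cylinder of 40 mm diameter and 18 mm thickness with white curved arrows on it; when up its top is 32 mm above the pump's top, when latched about 24 mm
- stop (a joint): how far the stop is pressed down, m: 0 = up, 0.0115 = hard end of travel. A spring pushes it up with 3 N (4.4 N at the bottom); with the catch, pushing it down takes up to about 6 N, more at the hard end. Pressed to 0.010 or more and let go, it is caught and rests at about 0.0085; pressed to 0.006 or less it springs back up. Once caught it is freed by turning, not by pulling
- stop_turn (a joint): turn of the stop's head about its vertical axis, rad: 0 = rest, positive = clockwise from above, end of travel 0.9. A spring (0.06 to 0.11 N m) turns it back when let go. When latched, turning past about 0.65 surely frees it; it then rises on its own (or, if the fingers hold it down, when they open) and turns back. Pressed while held turned, it is not caught
- box: clear storage box of folded linen with a black lid, fixed to the bench, 200 (x) x 260 (y) mm, lid top at 142 mm; origin under its centre. The clip is hinged at the middle of its -x side and closes towards its +x. A grey valve cap, 14 mm high, stands on the lid at (60, -70) mm
- clip_hinge (a point): centre of the clip's hinge axis (along the box's y), at (-103, 0, 152) mm in the box frame; the two grey hinge cheeks beside it (at y = +-23 mm) reach up to 159 mm
- clip_tab (a point): middle of the upper face of the orange clip's ribbed push tab, 75 mm from the hinge axis; it moves with the clip. The clip is a plate 36 mm wide, 7 mm thick, reaching 95 mm from the hinge, with a 16 mm wide window for the pin at 24 to 48 mm; the solid tab is from 48 to 95 mm
- lid_pin (a point): top of the steel pin on the lid, 35 mm from the hinge axis, 160 mm above the bench, head 11 mm across; the closed clip lies round it
- clip (a joint): angle of the clip above level, rad: 0.75 = sprung open, 0 = pressed flat (hard end). A spring pushes it open with 0.07 to 0.14 N m. Pressed to 0.03 or less it snaps onto the pin and rests at about 0.06; pushed less far it springs open. Pushing straight down at 58 mm from the hinge axis takes up to about 5 N
- dial_pointer (a point): white mark on top of the black dial of the pump, 14 mm from the dial's axis: to be left alone
- spray: blue bottle, 52 mm diameter, 150 mm high, loose, origin under its centre: to be left alone
- jar: glass jar, 66 mm diameter, 85 mm high, loose, origin under its centre: to be left alone
- cedar: cedar moth block, 90 x 45 x 30 mm, loose, origin under its centre: to be left alone
- brush: clothes brush with a wooden handle lying on the bench, about 200 mm long and 30 mm high at most, loose: to be left alone

How it is judged:
On the way, in this order (a step that is already met when the one before it is completed fails the run):
1. the stop is pressed and caught down, with the robot off it (value of joint stop above 0.006 m and contact force between stop and the fingers below 0.3 N and contact force between stop and the arm below 0.3 N), for 0.3 s.
2. the clip is fast on the pin while the stop is still down (value of joint clip below 0.15 rad and value of joint stop above 0.006 m), for 0.2 s.
3. the stop is turned clockwise (value of joint stop_turn above 0.12 rad).
4. the stop is up again (value of joint stop below 0.0015 m), for 0.2 s.
At the end, for the whole second after the job is handed in: the stop is up (within 1.5 mm of its top position) and turned back to rest (within 0.12 rad), and the clip is fast on the pin (within 0.15 rad of flat) (value of joint stop below 0.0015 m and value of joint stop_turn below 0.12 rad and value of joint clip below 0.15 rad); the robot touches nothing.
It fails at once if the black dial is turned (its pointer moved more than 6 mm) (distance of dial_pointer from where it was at the start of the episode above 0.006 m).
It fails at once if a bystander is shifted more than 30 mm (distance of any of spray, jar, cedar, brush from where it was at the start of the episode above 0.03 m).
It also fails if it takes over 61 s, if anything falls off the work surface, if the arm or the gripper's body presses on something with over 40 N, if the wrist force passes 120 N, or if a joint passes its speed limit or range.

## Robot

A 6-joint arm with a two-finger parallel gripper is mounted at the origin on the work surface. World frame = base frame: x ahead of the robot, y to its left, z up, the work surface at z = 0. Lengths are in m, angles in rad, forces in N, time in s.
With the tool pointing down it reaches from about 0.25 to 0.725 m from the base axis. Payload 4 kg.
Tool frame: the origin (TCP) lies at the very end of the fingers, on their centre line; the grasp point (between the pads) lies 19 mm behind it; x points along the fingers, y is the direction in which the jaws open and shut, and the axes are right-handed (so a half turn about x gives the same grasp; the last joint's range is limited). The gripper opens to 85 mm and grips with 20 to 120 N. Pads are 22 mm wide; open, the fingers measure 114 mm over their backs; the gripper's body (76 mm by 85 mm) begins 54 mm behind the grasp point. The pads swing forward as they close: fully open they stand 13 mm farther back than shut.
Start: joints at [-1.189, 0.241, 0.005, 1.335, 0, 1.571], TCP at [0.186, -0.464, 0.231] pointing down, gripper open.
Joint ranges: [-2.72, 2.72], [-1.05, 1.87], [-1.09, 1.28], [-1.99, 2.15], [-1.42, 1.44], [-3.14, 3.14]. Speed limits (rad/s): [2.79, 2.79, 3.14, 3.14, 3.14, 3.14].

## Interface

Orientations are given as [roll, pitch, yaw] about the fixed x, y, z axes, in that order (R = Rz(yaw) Ry(pitch) Rx(roll)).
In Python, from station import read_state, eyes, order gives the robot as it stands.
- The arm moves only by the tool apply_moves, never from a script. Its argument "commands" is one flat list of numbers, 7 for each row, row after row: the shift along the tool's x, y, z in m, then the turn, a rotation vector about the tool's x, y, z in rad, then the finger opening in m, from 0 to 0.0854. In form: [x, y, z, rx, ry, rz, hand, x, y, z, rx, ry, rz, hand, ...]. A call has exactly 8 rows; each row is the pose to reach, as a shift and turn from the pose commanded when the call began, along the tool's axes at that moment; what a row does not reach only later rows make up. A row lasts 1/8 s, in which the tool goes at most 62.5 mm and 10.7 degrees, less where a joint would pass 70% of its speed; a pose out of reach is approached as far as the arm can. A call with a gripper value outside its range is refused whole. The fingers move at their own pace and stop on an object; "force" is the grip in N (left out, the last holds). Time passes only in rows, so rows that repeat a pose let the fingers close, or fill a call up. It gives the time, the measured TCP pose, the force and the opening at its end, in the units of the state.
- read_state(): the state, without advancing time (a new reading comes with each control period).
- eyes.get_image(name): name is "scene" or "top" or "wrist"; returns a dict with "image" (384x512x3 uint8, blue, green, red), "fx", "fy", "cx", "cy" (pixels), "extrinsics" (4x4, takes a point from world to camera coordinates). Camera axes: x right, y down, z forward; pixel columns grow to the right and rows downward; lengths in m; the calibration is good to about 2 mm. A picture is of the moment at which its call begins. There is no depth.
- order.hand_in(): hands the job in, once; it reports no verdict.
The state is a dict: "time_s": time; "q": joint angles; "qvel": joint speeds; "joint_efforts": joint torques, N m; "position": TCP position; "ee_rot": TCP orientation; "ft_force": force on the tool from outside, world axes, zero at the start; "torque": the same for the moment, N m; "grip_width": finger opening in m.
Only numpy, scipy, OpenCV 4.12 (cv2) and the standard library are available. Lean on these libraries where they do the work, as an engineer would, in place of code of your own. Each camera call takes 0.05 s, during which the arm holds its last target.

## Working session

There is one attempt and no reset: what is moved stays moved. The work goes in short steps, Python scripts to look and compute and a tool call to move; the robot and the scene stay as the last step left them, time stands still between calls to the robot, and variables do not carry over. Pictures are saved under pics/ and viewed, and the job is handed in when it is done.

Besides the shell and the picture viewer there is one more tool, called after ">>>" as name(argument=value, ...), one argument or row to a line, values as JSON. apply_moves: Moves the arm, as the interface text tells. Its arguments: {"type":"object","properties":{"commands":{"type":"array","items":{"type":"number"}},"force":{"type":"number"}},"required":["commands"]}

```bash
ls; mkdir -p pics; python3 - <<'E'
from station import read_state, eyes, order
import cv2,pickle
print(read_state())
d={}
for n in ("scene","top","wrist"):
    r=eyes.get_image(n); d[n]=r; cv2.imwrite(f"pics/{n}0.png",r["image"])
    print(n,r["fx"],r["fy"],r["cx"],r["cy"],r["extrinsics"])
pickle.dump(d,open("im0.pkl","wb"))
E
```

```text
pics
{'time_s': 0.0, 'q': array([-1.18901639e+00,  2.41387199e-01,  3.71304556e-03,  1.33519341e+00,
       -8.16045883e-07,  1.57080166e+00]), 'qvel': array([ 1.10563668e-03, -3.35497226e-05, -1.20755857e-03,  3.57041939e-04,
        2.84453534e-03,  5.26533260e-04]), 'joint_efforts': array([-2.11359463e-05, -3.72314501e+01,  2.52409297e+01,  1.68991339e-02,
        3.41892360e-05,  4.75071928e-06]), 'position': array([ 0.18604962, -0.4634123 ,  0.23042156]), 'ee_rot': array([-1.570397  ,  1.56872509,  1.95297025]), 'ft_force': array([-0.03034792, -0.28572316,  0.10875727]), 'torque': array([0.00278986, 0.00281006, 0.02266888]), 'grip_width': 0.08563949394278354}
scene 432.75981256526563 432.75981256526563 258.99611368506555 187.60565460586201 [[ 0.15895338  0.98721809 -0.01158747 -0.08315828]
 [ 0.70387264 -0.12154601 -0.6998499  -0.33111294]
 [-0.69231289  0.1030874  -0.71419595  1.61617195]
 [ 0.          0.          0.          1.        ]]
top 476.64243984243706 476.64243984243706 251.15697292589414 186.9689101466707 [[-0.00853534 -0.9992563   0.03760324 -0.01607845]
 [-0.99300335  0.0040408  -0.11801705  0.59116386]
 [ 0.11777734 -0.03834746 -0.99229934  1.06379663]
 [ 0.          0.          0.          1.        ]]
wrist 334.8349036982394 334.8349036982394 250.8709059898032 194.29932724671218 [[ 0.37188446 -0.92827286 -0.00338144 -0.49748771]
 [-0.88918657 -0.35726698  0.28584533 -0.03668458]
 [-0.26655054 -0.10329471 -0.9582698   0.38024197]
 [ 0.          0.          0.          1.        ]]
```

View pics/scene0.png

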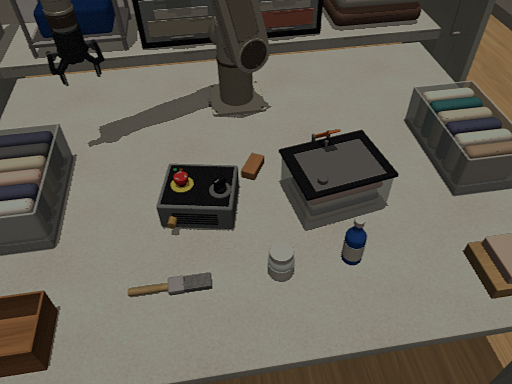

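View pics/top0.png

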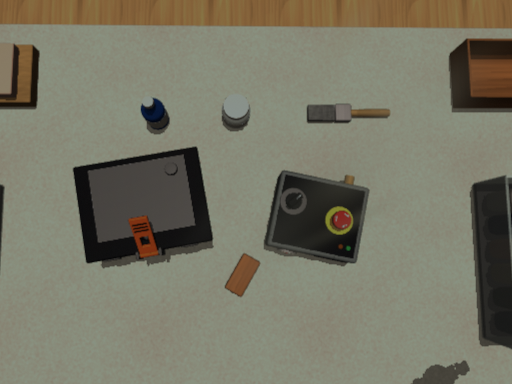

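View pics/wrist0.png

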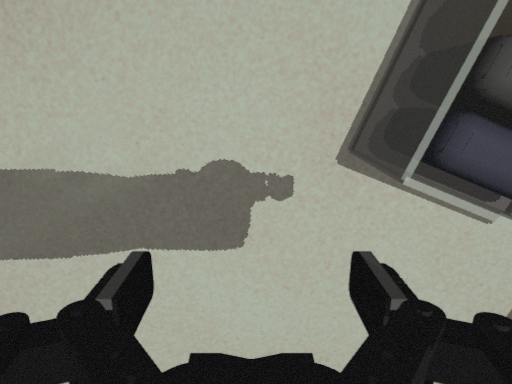

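The top view shows the stop at about (342,220), the dial at (293,200), the box centred near (142,205) and the orange clip from (150,257) up to (140,217). Next I'll measure these.

```bash
cat > h.py <<'E'
import numpy as np, cv2
from station import read_state, eyes, order
from scipy.spatial.transform import Rotation as Rn
def ray(c,px):
    E=c["extrinsics"];R=E[:3,:3];t=E[:3,3]
    o=-R.T@t; d=R.T@np.array([(px[0]-c["cx"])/c["fx"],(px[1]-c["cy"])/c["fy"],1]); return o,d/np.linalg.norm(d)
def onz(c,px,z):
    o,d=ray(c,px); return o+d*(z-o[2])/d[2]
def tri(c1,p1,c2,p2):
    o1,d1=ray(c1,p1);o2,d2=ray(c2,p2)
    s=np.linalg.lstsq(np.c_[d1,-d2],o2-o1,rcond=None)[0]
    a=o1+s[0]*d1;b=o2+s[1]*d2; return (a+b)/2,np.linalg.norm(a-b)
def proj(c,P):
    p=c["extrinsics"][:3,:3]@P+c["extrinsics"][:3,3]; return np.array([c["fx"]*p[0]/p[2]+c["cx"],c["fy"]*p[1]/p[2]+c["cy"]])
def blobs(c,lo,hi,amin=15):
    h=cv2.cvtColor(c["image"],cv2.COLOR_BGR2HSV)
    m=cv2.inRange(h,np.array(lo),np.array(hi))
    cs,_=cv2.findContours(m,cv2.RETR_EXTERNAL,cv2.CHAIN_APPROX_NONE)
    return m,sorted([k for k in cs if cv2.contourArea(k)>amin],key=cv2.contourArea,reverse=True)
E
python3 - <<'E'
from h import *; import pickle
d=pickle.load(open("im0.pkl","rb"))
for n in("top","scene"):
    for nm,lo,hi in(("red",(0,150,100),(4,255,255)),("red2",(170,120,90),(180,255,255)),("orange",(5,200,140),(14,255,255)),("yellow",(22,150,90),(36,255,255))):
        m,cs=blobs(d[n],lo,hi,6)
        for k in cs[:4]: print(n,nm,cv2.contourArea(k),cv2.boundingRect(k),k[:,0].mean(0))
    c=d[n]["image"]
    h=cv2.cvtColor(c,cv2.COLOR_BGR2HSV)
    print(h[220,342] if n=="top" else h[178,180], h[235,148] if n=="top" else h[134,320])
a=d["top"]["image"]
cv2.imwrite("pics/tz.png",np.hstack([cv2.resize(a[140:270,65:220],None,fx=2.6,fy=2.6,interpolation=2)[:338],cv2.resize(a[160:270,260:375],None,fx=3.0,fy=3.0,interpolation=2)[:330].copy() if 0 else cv2.resize(a[150:280,255:385],None,fx=2.6,fy=2.6,interpolation=2)[:338]]))
a=d["scene"]["image"]
cv2.imwrite("pics/sz.png",cv2.resize(a[120:240,150:400],None,fx=3.1,fy=3.1,interpolation=2))
E
```

```text
top red 136.0 (334, 211, 16, 18) [341.125      219.36111111]
top yellow 197.0 (326, 206, 26, 29) [338.8046875 220.2734375]
[  2 183 124] [  9 219 114]
scene red 88.5 (173, 171, 15, 10) [180.05714286 175.97142857]
scene yellow 107.0 (171, 177, 23, 15) [182.61111111 185.48611111]
[  1 205 137] [ 11 229  70]
```

View pics/tz.png

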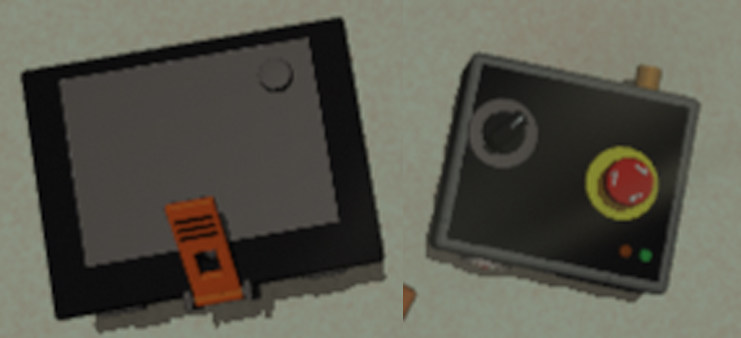

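View pics/sz.png

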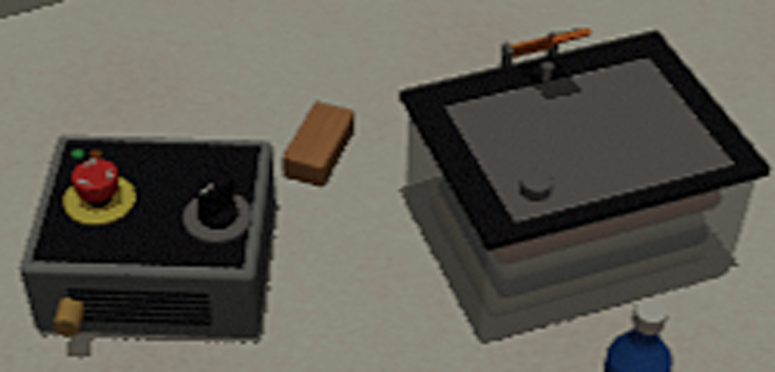

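```bash
python3 - <<'E'
from h import *; import pickle
d=pickle.load(open("im0.pkl","rb")); T=d["top"];S=d["scene"]
np.set_printoptions(precision=4,suppress=True)
L=[(65+x/2.6,140+y/2.6) for x,y in((22,73),(343,18),(383,260),(58,318))]
W=np.array([onz(T,p,.142) for p in L]);print("lid",W,[np.linalg.norm(W[i]-W[i-1]) for i in range(4)])
P=[(255+(x-403)/2.6,150+y/2.6) for x,y in((475,53),(697,102),(665,292),(432,243))]
V=np.array([onz(T,p,.09) for p in P]);print("pump",V,[np.linalg.norm(V[i]-V[i-1]) for i in range(4)])
def fr(W): # corners: (+x,+y),(+x,-y),(-x,-y),(-x,+y)
    x=(W[0]+W[1]-W[2]-W[3]);y=(W[0]+W[3]-W[1]-W[2]); ax=np.arctan2(x[1],x[0]);ay=np.arctan2(-y[0],y[1]); print("yaws",ax,ay)
    return W.mean(0)[:2],(ax+ay)/2
for nm,W_,pts in(("box",W,[(-.103,0,.152),(-.068,0,.160),(.06,-.07,.156)]),("pump",V,[(0,-.045,.092),(0,-.045,.122),(.02,.062,.134)])):
    c,a=fr(W_);print(nm,c,a)
    for p in pts:
        w=np.r_[c+np.array([[np.cos(a),-np.sin(a)],[np.sin(a),np.cos(a)]])@p[:2],p[2]]
        print(p,w,"top",proj(T,w),"scene",proj(S,w))
# direct stop
for c,pix in((T,None),(S,None)):
    h=cv2.cvtColor(c["image"],cv2.COLOR_BGR2HSV)
    m=cv2.inRange(h,(0,100,50),(6,255,255))|cv2.inRange(h,(172,100,50),(180,255,255))
    cs,_=cv2.findContours(m,cv2.RETR_EXTERNAL,cv2.CHAIN_APPROX_NONE)
    for k in cs:
        if cv2.contourArea(k)>60: print("red",cv2.boundingRect(k),cv2.minEnclosingCircle(k),onz(c,cv2.minEnclosingCircle(k)[0],.122))
    m,cs=blobs(c,(20,100,50),(38,255,255),50)
    for k in cs: e=cv2.fitEllipse(cv2.convexHull(k));print("yel",e,onz(c,e[0],.092))
print("tri clip tab? tip left/right", )
E
```

```text
lid [[0.6191 0.3505 0.142 ]
 [0.6632 0.0971 0.142 ]
 [0.4694 0.0648 0.142 ]
 [0.4268 0.3162 0.142 ]] [np.float64(0.19534900011808615), np.float64(0.257140060420598), np.float64(0.19650521618486574), np.float64(0.254975241251463)]
pump [[ 0.6211 -0.0876  0.09  ]
 [ 0.5785 -0.2762  0.09  ]
 [ 0.4192 -0.2432  0.09  ]
 [ 0.4614 -0.0491  0.09  ]] [np.float64(0.1642675983340489), np.float64(0.19335007592548056), np.float64(0.16266761345920547), np.float64(0.19865442458652383)]
yaws 0.1707267267236743 0.1702472757271209
box [0.5446 0.2072] 0.17048700122539762
(-0.103, 0, 0.152) [0.4431 0.1897 0.152 ] top [149.7992 253.6368] scene [320.2647 134.8932]
(-0.068, 0, 0.16) [0.4776 0.1956 0.16  ] top [146.401 236.347] scene [325.8423 140.1338]
(0.06, -0.07, 0.156) [0.6156 0.1484 0.156 ] top [171.1892 168.4239] scene [322.0411 177.7152]
yaws -0.22042211544536677 -0.2181827733460257
pump [ 0.52  -0.164] -0.21930244439569624
(0, -0.045, 0.092) [ 0.5103 -0.2079  0.092 ] top [338.5624 220.3074] scene [182.2892 183.531 ]
(0, -0.045, 0.122) [ 0.5103 -0.2079  0.122 ] top [341.6685 219.6197] scene [180.7351 175.5843]
(0.02, 0.062, 0.134) [ 0.5531 -0.1079  0.134 ] top [295.0132 199.2321] scene [219.3172 178.96  ]
red (333, 211, 18, 18) ((341.20587158203125, 219.5), 8.92123794555664) [ 0.5105 -0.207   0.122 ]
yel ((338.7228698730469, 219.99208068847656), (28.504907608032227, 29.181093215942383), 131.7326202392578) [ 0.5109 -0.2083  0.092 ]
red (173, 171, 15, 14) ((180.44029235839844, 177.08209228515625), 7.726240634918213) [ 0.5159 -0.2089  0.122 ]
red (262, 9, 51, 19) ((287.1877746582031, 13.629830360412598), 25.24057960510254) [-0.4142  0.274   0.122 ]
yel ((181.60385131835938, 183.8732147216797), (15.823654174804688, 23.839025497436523), 81.29765319824219) [ 0.5113 -0.2098  0.092 ]
tri clip tab? tip left/right
```

```bash
cat >> h.py <<'E'
def R0():
    s=read_state(); return Rn.from_euler("xyz",s["ee_rot"]).as_matrix(), s["position"]
def totool(goal,yaw=None):
    """shift and rotvec in tool axes; yaw = desired world angle of jaw axis (mod pi), tool pointing down"""
    R,p=R0(); sh=R.T@(np.array(goal)-p)
    rv=np.zeros(3)
    if yaw is not None:
        best=None
        for y in(yaw,yaw+np.pi):
            G=np.c_[[0,0,-1],[np.cos(y),np.sin(y),0],np.cross([0,0,-1],[np.cos(y),np.sin(y),0])]
            v=Rn.from_matrix(R.T@G).as_rotvec(); print("  yaw opt",y,v.round(4))
            if best is None or np.linalg.norm(v)<np.linalg.norm(best): best=v
        rv=best
    print("shift",sh.round(4),"rot",rv.round(4)); return sh,rv
E
python3 - <<'E'
from h import *
R,p=R0();print(R.round(3),p)
totool([.5107,-.208,.150],-.2193+np.pi/2); totool([.5107,-.208,.150],-.386)
E
```

```text
[[-0.001  0.373 -0.928]
 [ 0.001 -0.928 -0.373]
 [-1.    -0.002  0.   ]] [ 0.18610671 -0.46354755  0.23062559]
  yaw opt 1.3514963267948965 [-2.5405e+00 -2.0000e-03  6.0000e-04]
  yaw opt 4.493088980384689 [6.011e-01 5.000e-04 1.600e-03]
shift [ 0.0808 -0.1161 -0.3964] rot [6.011e-01 5.000e-04 1.600e-03]
  yaw opt -0.386 [-8.03e-01 -6.00e-04  1.50e-03]
  yaw opt 2.755592653589793 [2.3386e+00 1.9000e-03 8.0000e-04]
shift [ 0.0808 -0.1161 -0.3964] rot [-8.03e-01 -6.00e-04  1.50e-03]
```

>>> apply_moves(
  commands=[0,-0.015,-0.05,-0.08,0,0,0,0,-0.03,-0.1,-0.16,0,0,0,0,-0.045,-0.155,-0.24,0,0,0,0.01,-0.06,-0.21,-0.32,0,0,0,0.02,-0.075,-0.26,-0.4,0,0,0,0.03,-0.09,-0.31,-0.48,0,0,0,0.04,-0.103,-0.355,-0.55,0,0,0,0.05,-0.116,-0.396,-0.6,0,0,0],
  force=30,
)

```text
time_s: 1.15
position: [0.5116, -0.2074, 0.1806]
ee_rot: [-1.231, 1.57, 2.895]
ft_force: [0.7, -1.3, 0.7]
grip_width: -0.0001
```

```bash
python3 - <<'E'
from h import *
s=read_state();print(s["q"].round(3),s["position"],s["ee_rot"],s["ft_force"],s["time_s"],s["grip_width"])
totool([.5107,-.208,.130])
r=eyes.get_image("wrist");cv2.imwrite("pics/w1.png",r["image"])
for P in([.5107,-.208,.122],[.5107,-.208,.092]):print(proj(r,np.array(P)))
R,p=R0();print(proj(r,p))
m,cs=blobs(r,(20,100,50),(38,255,255),50)
for k in cs[:2]: e=cv2.fitEllipse(cv2.convexHull(k));print("yel",e,onz(r,e[0],.092))
E
```

```text
[-0.385  0.369  0.05   1.252 -0.     1.772] [ 0.51163933 -0.20742198  0.18061023] [-1.23099042  1.57027237  2.89480416] [ 0.74234037 -1.2923891   0.65284446] 1.15 -5.1591194935572934e-05
shift [ 0.0506 -0.0004  0.001 ] rot [0. 0. 0.]
[251.46641933 216.37385236]
[251.46080863 201.96495931]
[253.84134267 247.17377513]
yel ((251.14540100097656, 196.5284423828125), (85.7232894897461, 88.0186996459961), 40.44874572753906) [ 0.51279357 -0.20444025  0.092     ]
```

View pics/w1.png

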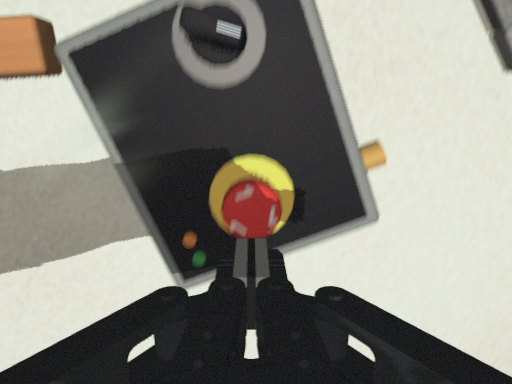

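The red head is centred near (251,209) and the fingers sit right over it. Now pressing.

>>> apply_moves(
  commands=[0.025,0,0,0,0,0,0,0.045,0,0,0,0,0,0,0.055,0,0,0,0,0,0,0.06,0,0,0,0,0,0,0.064,0,0,0,0,0,0,0.067,0,0,0,0,0,0,0.069,0,0,0,0,0,0,0.069,0,0,0,0,0,0],
)

```text
time_s: 2.2
position: [0.5106, -0.2089, 0.1124]
ee_rot: [1.069, 1.57, -1.09]
ft_force: [-2.4, 0.7, 3.8]
grip_width: 0.0002
```

>>> apply_moves(
  commands=[0.001,0,0,0,0,0,0,0.002,0,0,0,0,0,0,0.0025,0,0,0,0,0,0,0.003,0,0,0,0,0,0,0.003,0,0,0,0,0,0,0.003,0,0,0,0,0,0,0.003,0,0,0,0,0,0,0.003,0,0,0,0,0,0],
)

```text
time_s: 3.2
position: [0.5108, -0.209, 0.1105]
ee_rot: [1.603, 1.569, -0.557]
ft_force: [-4.8, 1.2, 9.5]
grip_width: -0.0003
```

9.5 N at 0.1105 m matches the hard end of travel. I'll lift off and look.

>>> apply_moves(
  commands=[-0.005,0,0,0,0,0,0,-0.015,0,0,0,0,0,0,-0.03,0,0,0,0,0,0,-0.05,0,0,0,0,0,0,-0.075,0,0,0,0,0,0,-0.1,0,0,0,0,0,0,-0.12,0,0,0,0,0,0,-0.14,0,0,0,0,0,0],
)

```text
time_s: 4.2
position: [0.511, -0.2089, 0.2511]
ee_rot: [1.834, 1.569, -0.325]
ft_force: [0.0, -0.2, 0.3]
grip_width: 0.0004
```

```bash
python3 - <<'E'
from h import *
s=read_state();print(s["q"].round(3),s["position"],s["ft_force"],s["time_s"])
import pickle
d0=pickle.load(open("im0.pkl","rb"))
o=[]
for n in("scene","wrist"):
    r=eyes.get_image(n);c=r;cv2.imwrite(f"pics/{n}2.png",r["image"])
    h=cv2.cvtColor(c["image"],cv2.COLOR_BGR2HSV)
    m=cv2.inRange(h,(0,100,50),(6,255,255))|cv2.inRange(h,(172,100,50),(180,255,255))
    cs,_=cv2.findContours(m,cv2.RETR_EXTERNAL,cv2.CHAIN_APPROX_NONE)
    for k in cs:
        if cv2.contourArea(k)>60: cc=cv2.minEnclosingCircle(k);print(n,"red",cv2.boundingRect(k),cc,onz(c,cc[0],.114))
    for z in(.122,.114): print(z,proj(r,np.array([.5107,-.208,z])))
    if n=="scene": cv2.imwrite("pics/cmp.png",np.hstack([cv2.resize(q["image"][155:205,150:245],None,fx=4,fy=4,interpolation=2) for q in(d0[n],r)]))
box=np.array([.5446,.2072]);a=.1705
w=box+np.array([np.cos(a),np.sin(a)])*(-.103+.062);print(w)
totool([*w,.25],a+np.pi/2)
E
```

```text
[-0.388  0.337  0.188  1.42   0.     1.772] [ 0.51095865 -0.20890586  0.25106795] [ 0.03617392 -0.20619009  0.26496537] 4.2
scene red (174, 174, 14, 13) ((180.7586212158203, 179.86207580566406), 7.339748382568359) [ 0.51828106 -0.20927321  0.114     ]
scene red (275, 8, 39, 19) ((294.5, 16.5), 20.359373092651367) [-0.3985985   0.30282119  0.114     ]
0.122 [180.72068706 175.701244  ]
0.114 [181.1409068  177.84908437]
wrist red (226, 157, 44, 45) ((247.78941345214844, 179.07298278808594), 22.139793395996094) [ 0.51190966 -0.20497118  0.114     ]
0.122 [248.5670038  184.98694556]
0.114 [248.57790249 182.62797707]
[0.5041945  0.20024332]
  yaw opt 1.7412963267948967 [-2.3302  0.0066 -0.0047]
  yaw opt 4.88288898038469 [ 0.8114 -0.0038 -0.0054]
shift [ 0.0016 -0.2342 -0.3362] rot [ 0.8114 -0.0038 -0.0054]
```

View pics/cmp.png

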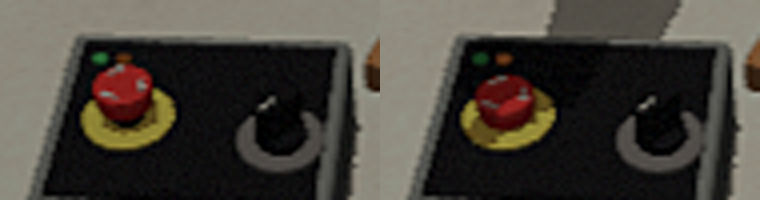

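View pics/wrist2.png

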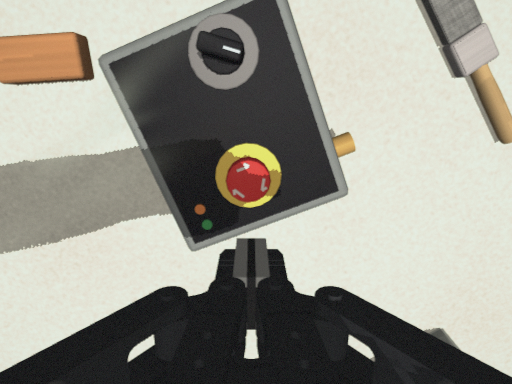

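The stop is latched: its head is 3 px lower in the scene view, the lamp has gone out, and the wrist view shows it centred at (248,179). Moving on to the clip.

>>> apply_moves(
  commands=[-0.01,-0.02,-0.03,-0.15,0,0,0,-0.01,-0.05,-0.07,-0.3,0,0,0,-0.01,-0.08,-0.115,-0.46,0,0,0,-0.01,-0.11,-0.16,-0.62,0,0,0,-0.01,-0.145,-0.205,-0.78,0,0,0,-0.01,-0.18,-0.255,-0.94,0,0,0,-0.01,-0.21,-0.3,-1.1,0,0,0,-0.01,-0.234,-0.336,-1.25,0,0,0],
)

```text
time_s: 5.3
position: [0.5022, 0.2028, 0.2588]
ee_rot: [-2.247, 1.57, 3.133]
ft_force: [0.0, 0.9, 0.4]
grip_width: -0.0002
```

```bash
python3 - <<'E'
from h import *
s=read_state();print(s["q"].round(3),s["position"],s["time_s"])
box=np.array([.5446,.2072]);a=.1705
w=box+np.array([np.cos(a),np.sin(a)])*(-.103+.062)
totool([*w,.25],a+np.pi/2)
E
```

```text
[0.384 0.315 0.177 1.433 0.    1.287] [0.50216643 0.20281832 0.25877127] 5.3
  yaw opt 1.7412963267948967 [-1.0738e+00 -3.0000e-04  1.0000e-04]
  yaw opt 4.88288898038469 [2.0678e+00 1.0000e-04 4.0000e-04]
shift [0.0088 0.     0.0033] rot [-1.0738e+00 -3.0000e-04  1.0000e-04]
```

>>> apply_moves(
  commands=[0,0,0,-0.15,0,0,0,0,0,0,-0.3,0,0,0,0,0,0,-0.46,0,0,0,0,0,0,-0.62,0,0,0,0,0,0,-0.78,0,0,0,0,0,0,-0.94,0,0,0,0,0,0,-1.07,0,0,0,0,0,0,-1.07,0,0,0],
)

```text
time_s: 6.3
position: [0.5025, 0.2005, 0.2588]
ee_rot: [-3.001, 1.57, -2.842]
ft_force: [-0.2, -0.1, -0.3]
grip_width: 0.0002
```

```bash
python3 - <<'E'
from h import *
s=read_state();print(s["q"].round(3),s["position"],s["time_s"],s["ft_force"])
box=np.array([.5446,.2072]);a=.1705
w=box+np.array([np.cos(a),np.sin(a)])*(-.103+.062)
totool([*w,.25],a+np.pi/2)
r=eyes.get_image("wrist");cv2.imwrite("pics/w3.png",r["image"])
for q in((-.103,0,.152),(-.068,0,.16),(.06,-.07,.156)):
    P=np.r_[box+np.array([[np.cos(a),-np.sin(a)],[np.sin(a),np.cos(a)]])@q[:2],q[2]];print(q,proj(r,P))
E
```

```text
[0.38  0.314 0.176 1.433 0.    0.221] [0.50249266 0.20053845 0.2587698 ] 6.3 [-0.17950494 -0.08828477 -0.28293843]
  yaw opt 1.7412963267948967 [-0.0118 -0.0007  0.0001]
  yaw opt 4.88288898038469 [3.1298e+00 2.0000e-04 1.1000e-03]
shift [ 0.0088 -0.0006  0.0016] rot [-0.0118 -0.0007  0.0001]
(-0.103, 0, 0.152) [247.27960436 112.22495625]
(-0.068, 0, 0.16) [247.92979077 161.97490165]
(0.06, -0.07, 0.156) [168.12829931 310.11815573]
```

View pics/w3.png

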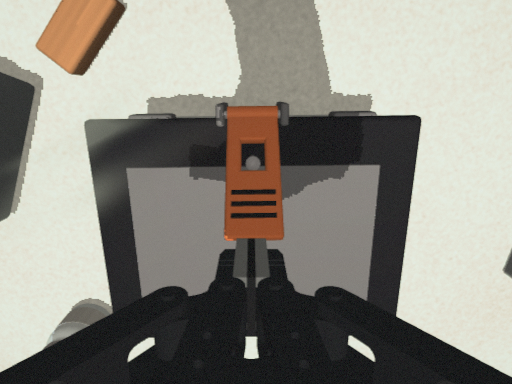

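The clip runs from (253,112) to the tab at (255,235), with the pin at (253,163), and lines up with the fingers. Pressing down.

>>> apply_moves(
  commands=[0.015,0,0.002,0,0,0,0,0.03,0,0.002,0,0,0,0,0.045,0,0.002,0,0,0,0,0.06,0,0.002,0,0,0,0,0.072,0,0.002,0,0,0,0,0.084,0,0.002,0,0,0,0,0.093,0,0.002,0,0,0,0,0.096,0,0.002,0,0,0,0],
)

```text
time_s: 7.35
position: [0.5048, 0.2009, 0.163]
ee_rot: [-0.039, 1.57, 0.121]
ft_force: [0.9, 0.3, 2.0]
grip_width: 0.0001
```

>>> apply_moves(
  commands=[0.002,0,0,0,0,0,0,0.004,0,0,0,0,0,0,0.006,0,0,0,0,0,0,0.007,0,0,0,0,0,0,0.008,0,0,0,0,0,0,0.009,0,0,0,0,0,0,0.009,0,0,0,0,0,0,0.009,0,0,0,0,0,0],
)

```text
time_s: 8.35
position: [0.5047, 0.201, 0.1555]
ee_rot: [0.296, 1.57, 0.457]
ft_force: [-0.2, -0.4, 7.8]
grip_width: -0.0001
```

>>> apply_moves(
  commands=[0.001,0,0,0,0,0,0,0.002,0,0,0,0,0,0,0.003,0,0,0,0,0,0,0.003,0,0,0,0,0,0,0.003,0,0,0,0,0,0,0.003,0,0,0,0,0,0,0.003,0,0,0,0,0,0,0.003,0,0,0,0,0,0],
)

```text
time_s: 9.35
position: [0.5048, 0.201, 0.1553]
ee_rot: [0.267, 1.567, 0.428]
ft_force: [-5.8, -2.5, 21.5]
grip_width: -0.0002
```

21.5 N with no further travel means the clip is at its hard end. I'll lift off and look.

>>> apply_moves(
  commands=[-0.005,0,0,0,0,0,0,-0.015,0,0,0,0,0,0,-0.03,0,0,0,0,0,0,-0.045,0,0,0,0,0,0,-0.06,0,0,0,0,0,0,-0.075,0,0,0,0,0,0,-0.09,0,0,0,0,0,0,-0.1,0,0,0,0,0,0],
)

```text
time_s: 10.35
position: [0.5049, 0.201, 0.2526]
ee_rot: [0.237, 1.57, 0.397]
ft_force: [0.2, -0.3, 0.4]
grip_width: 0.0003
```

```bash
python3 - <<'E'
from h import *
s=read_state();print(s["q"].round(3),s["position"],s["time_s"],s["ft_force"])
r=eyes.get_image("wrist");q=eyes.get_image("scene")
cv2.imwrite("pics/c4.png",np.hstack([cv2.resize(r["image"],None,fx=.8,fy=.8),cv2.resize(q["image"][115:220,150:270+2],None,fx=307/105,fy=307/105)]))
cv2.imwrite("pics/s4.png",cv2.resize(q["image"][110:230,140:390],None,fx=3.1,fy=3.1,interpolation=2))
totool([.511,-.207,.25],-.386)
E
```

```text
[0.379 0.319 0.167 1.417 0.    0.219] [0.50491824 0.20099913 0.2525933 ] 10.35 [ 0.22106062 -0.31845446  0.38741695]
  yaw opt -0.386 [ 2.117e+00  9.000e-04 -3.000e-03]
  yaw opt 2.755592653589793 [-1.0246e+00  2.6000e-03  8.0000e-04]
shift [ 0.0024 -0.4038 -0.0595] rot [-1.0246e+00  2.6000e-03  8.0000e-04]
```

View pics/c4.png

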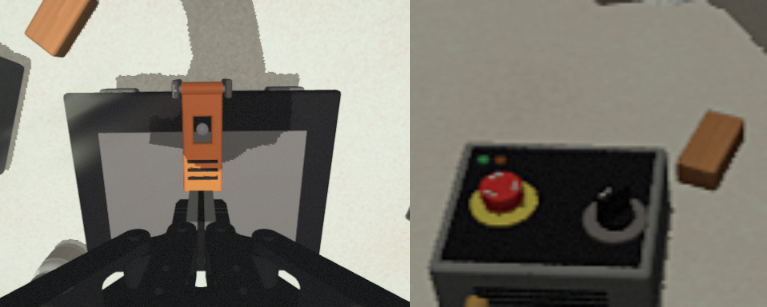

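View pics/s4.png

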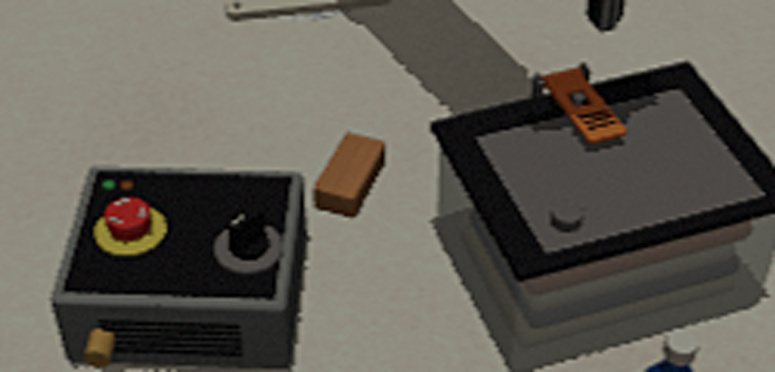

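The clip is flat with the pin through its window. The green lamp looks bright, so I'll check whether the stop is still down.

```bash
python3 - <<'E'
from h import *;import pickle
d=pickle.load(open("im0.pkl","rb"))
cur={"scene":eyes.get_image("scene")}
for nm,r in(("start",d["scene"]["image"]),("press",cv2.imread("pics/scene2.png")),("now",cur["scene"]["image"])):
    h=cv2.cvtColor(r,cv2.COLOR_BGR2HSV)
    m=cv2.inRange(h,(0,100,50),(6,255,255))|cv2.inRange(h,(172,100,50),(180,255,255))
    m[:160]=0
    cs,_=cv2.findContours(m,cv2.RETR_EXTERNAL,cv2.CHAIN_APPROX_NONE)
    for k in cs:
        if cv2.contourArea(k)>40: print(nm,cv2.boundingRect(k),cv2.contourArea(k))
cv2.imwrite("pics/cmp5.png",np.hstack([cv2.resize(q[155:205,150:215],None,fx=4,fy=4,interpolation=2) for q in(d["scene"]["image"],cv2.imread("pics/scene2.png"),cur["scene"]["image"])]))
E
```

```text
start (173, 171, 15, 14) 141.5
press (174, 174, 14, 13) 128.0
now (173, 173, 16, 14) 135.0
```

View pics/cmp5.png

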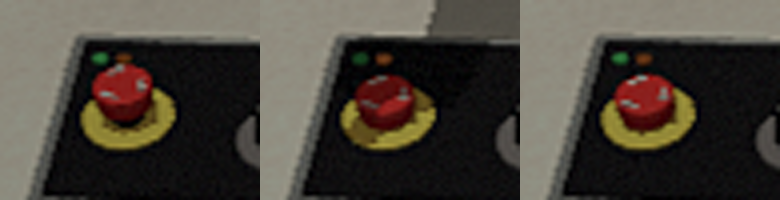

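The stop is still latched: its head sits lower than at the start, and the lamp only looked dark because of shadow. Returning to it with the fingers open.

>>> apply_moves(
  commands=[0,-0.05,-0.008,0,0,0,0.065,0,-0.105,-0.016,0,0,0,0.065,0,-0.16,-0.024,0,0,0,0.065,0,-0.215,-0.032,0,0,0,0.065,0,-0.27,-0.04,0,0,0,0.065,0,-0.325,-0.048,0,0,0,0.065,0,-0.375,-0.055,0,0,0,0.065,0,-0.404,-0.06,0,0,0,0.065],
  force=25,
)

```text
time_s: 11.5
position: [0.5091, -0.2099, 0.2502]
ee_rot: [2.719, 1.569, 2.877]
ft_force: [0.3, 0.2, 0.2]
grip_width: 0.065
```

>>> apply_moves(
  commands=[0.02,0,0,0,0,0,0.065,0.04,0,0,0,0,0,0.065,0.06,0,0,0,0,0,0.065,0.07,0,0,0,0,0,0.065,0.075,0,0,0,0,0,0.065,0.075,0,0,0,0,0,0.065,0.075,0,0,0,0,0,0.065,0.075,0,0,0,0,0,0.065],
)

```text
time_s: 12.5
position: [0.5103, -0.2076, 0.177]
ee_rot: [-0.552, 1.569, -0.392]
ft_force: [0.6, -0.5, -0.1]
grip_width: 0.0651
```

```bash
python3 - <<'E'
from h import *
s=read_state();print(s["q"].round(3),s["position"],s["time_s"],s["ft_force"],s["grip_width"])
r=eyes.get_image("wrist");cv2.imwrite("pics/w6.png",r["image"])
print(proj(r,np.array([.511,-.207,.114])))
R,p=R0();print(proj(r,p),proj(r,np.array([p[0],p[1],.114])))
h=cv2.cvtColor(r["image"],cv2.COLOR_BGR2HSV)
m=cv2.inRange(h,(0,100,50),(6,255,255))|cv2.inRange(h,(172,100,50),(180,255,255))
cs,_=cv2.findContours(m,cv2.RETR_EXTERNAL,cv2.CHAIN_APPROX_NONE)
for k in cs:
    if cv2.contourArea(k)>200: cc=cv2.minEnclosingCircle(k);print(cv2.boundingRect(k),cc,onz(r,cc[0],.114))
totool([.511,-.207,.095])
E
```

```text
[-0.386  0.368  0.038  1.24  -0.    -0.547] [ 0.51026219 -0.20764106  0.17701333] 12.5 [ 0.55791715 -0.50501899 -0.12682517] 0.06512595361852144
[249.87280621 212.05941258]
[248.60174369 255.34734352] [249.14940384 210.70068678]
(221, 177, 59, 60) ((249.87901306152344, 206.5005645751953), 29.664175033569336) [ 0.50722518 -0.20759989  0.114     ]
shift [0.0819 0.0005 0.0009] rot [0. 0. 0.]
```

View pics/w6.png

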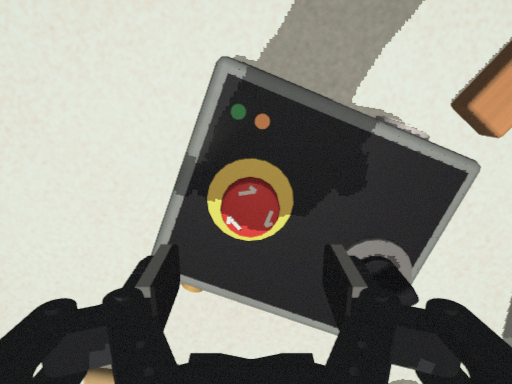

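The wrist view shows the head at (250,206) between the fingers. The 3 mm offset stays in the same image direction as the wrist turns, so it is camera bias. Descending and gripping.

>>> apply_moves(
  commands=[0.02,0,0,0,0,0,0.065,0.04,0,0,0,0,0,0.065,0.055,0,0,0,0,0,0.065,0.068,0,0,0,0,0,0.065,0.076,0,0,0,0,0,0.065,0.08,0,0,0,0,0,0.065,0.082,0,0,0,0,0,0.065,0.082,0,0,0,0,0,0.065],
)

```text
time_s: 13.55
position: [0.5101, -0.2076, 0.0946]
ee_rot: [-0.508, 1.57, -0.347]
ft_force: [-0.8, -1.1, 1.0]
grip_width: 0.0649
```

>>> apply_moves(
  commands=[0,0,0,0,0,0,0.05,0,0,0,0,0,0,0.045,0,0,0,0,0,0,0.04,0,0,0,0,0,0,0.036,0,0,0,0,0,0,0.036,0,0,0,0,0,0,0.036,0,0,0,0,0,0,0.036,0,0,0,0,0,0,0.036],
  force=25,
)

```text
time_s: 14.55
position: [0.5102, -0.2084, 0.0947]
ee_rot: [-1.287, 1.569, -1.127]
ft_force: [-0.5, -5.9, 2.5]
grip_width: 0.039
```

Gripped at 39 mm, which matches the 40 mm head. Turning clockwise (+rx about the downward axis).

>>> apply_moves(
  commands=[0,0,0,0.1,0,0,0.036,0,0,0,0.2,0,0,0.036,0,0,0,0.3,0,0,0.036,0,0,0,0.42,0,0,0.036,0,0,0,0.54,0,0,0.036,0,0,0,0.66,0,0,0.036,0,0,0,0.76,0,0,0.036,0,0,0,0.82,0,0,0.036],
)

```text
time_s: 15.55
position: [0.5102, -0.2081, 0.0948]
ee_rot: [-0.25, 1.569, -0.912]
ft_force: [0.1, -4.3, 4.1]
grip_width: 0.039
```

```bash
python3 - <<'E'
from h import *
s=read_state();print(s["q"].round(3),s["position"],s["time_s"],s["ft_force"],s["torque"],s["grip_width"])
r=eyes.get_image("wrist");cv2.imwrite("pics/w7.png",r["image"])
E
```

```text
[-3.870e-01  4.340e-01 -8.900e-02  1.046e+00 -1.000e-03  2.750e-01] [ 0.51024487 -0.2081017   0.0948017 ] 15.55 [ 0.12793987 -4.3114917   4.10238786] [-1.00592216  0.08811393  0.10256671] 0.03901697090543246
```

View pics/w7.png

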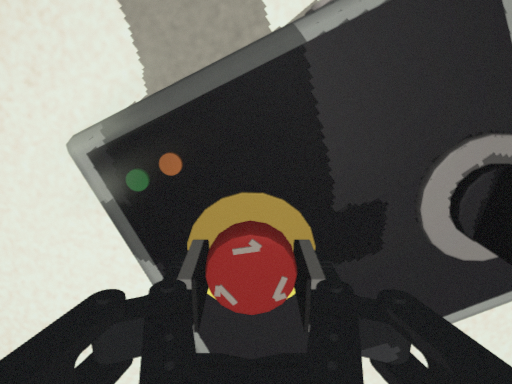

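The head turned with the fingers: its arrows kept their place in the wrist image while the pump rotated about 47°. Opening and lifting.

>>> apply_moves(
  commands=[0,0,0,0.82,0,0,0.05,0,0,0,0.82,0,0,0.065,0,0,0,0.82,0,0,0.065,0,0,0,0.82,0,0,0.065,-0.01,0,0,0.82,0,0,0.065,-0.03,0,0,0.82,0,0,0.065,-0.055,0,0,0.82,0,0,0.065,-0.08,0,0,0.82,0,0,0.065],
)

```text
time_s: 16.6
position: [0.5091, -0.2057, 0.174]
ee_rot: [-2.734, 1.566, 2.071]
ft_force: [-0.3, 1.0, 0.3]
grip_width: 0.0649
```

I mistakenly gave 0.82 rad in those rows; they are relative, so the tool turned further while it opened. Checking the result.

>>> apply_moves(
  commands=[-0.02,0,0,0,0,0,0.065,-0.04,0,0,0,0,0,0.065,-0.06,0,0,0,0,0,0.065,-0.08,0,0,0,0,0,0.065,-0.08,0,0,0,0,0,0.065,-0.08,0,0,0,0,0,0.065,-0.08,0,0,0,0,0,0.065,-0.08,0,0,0,0,0,0.065],
)

```text
time_s: 17.6
position: [0.5095, -0.2072, 0.2534]
ee_rot: [-2.201, 1.569, 2.603]
ft_force: [-0.2, 0.4, -0.0]
grip_width: 0.0651
```

```bash
python3 - <<'E'
from h import *;import pickle
d=pickle.load(open("im0.pkl","rb"))
s=read_state();print(s["q"].round(3),s["position"],s["time_s"],s["ft_force"])
a=d["scene"]["image"];q=eyes.get_image("scene");b=q["image"]
for nm,r in(("start",a),("now",b)):
    h=cv2.cvtColor(r,cv2.COLOR_BGR2HSV)
    m=cv2.inRange(h,(0,100,50),(6,255,255))|cv2.inRange(h,(172,100,50),(180,255,255))
    m[:160]=0
    cs,_=cv2.findContours(m,cv2.RETR_EXTERNAL,cv2.CHAIN_APPROX_NONE)
    for k in cs:
        if cv2.contourArea(k)>40: print(nm,cv2.boundingRect(k),cv2.contourArea(k))
cv2.imwrite("pics/f1.png",np.hstack([cv2.resize(q[155:205,150:245],None,fx=4,fy=4,interpolation=2) for q in(a,b)]))
cv2.imwrite("pics/f2.png",b)
w=eyes.get_image("wrist");cv2.imwrite("pics/f3.png",w["image"])
E
```

```text
[-0.386  0.335  0.191  1.429  0.     1.093] [ 0.5094557  -0.20721657  0.25340811] 17.6 [-0.16186572  0.43833493 -0.01654976]
start (173, 171, 15, 14) 141.5
now (173, 171, 15, 14) 138.5
```

View pics/f1.png

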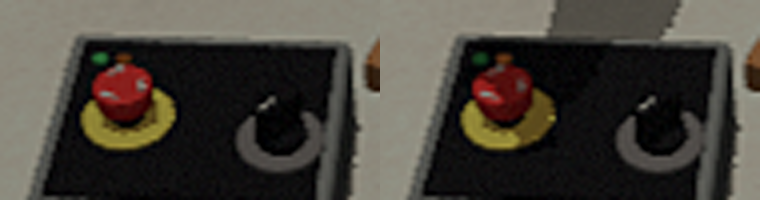

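View pics/f2.png

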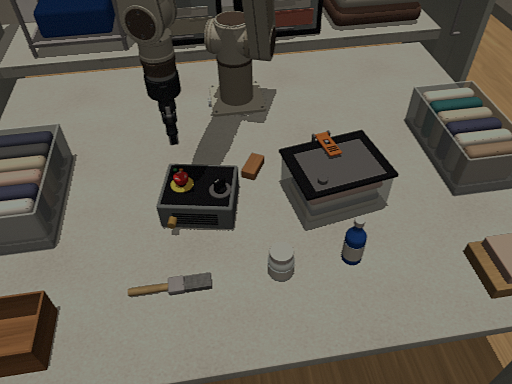

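View pics/f3.png

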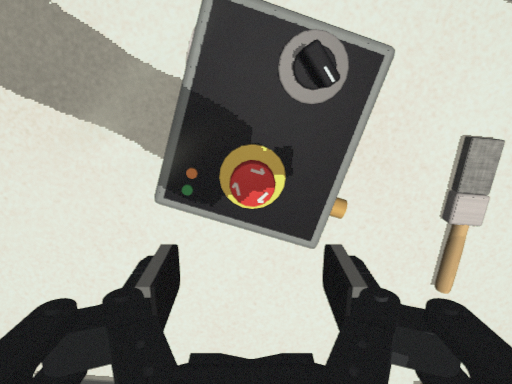

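The stop is up: its bounding box in the scene view matches the start. In the wrist view its arrows, measured against the stop-to-dial line, are back at rest (about 38° in both). The clip lies flat, the dial pointer is unchanged and the robot is clear.

```bash
python3 -c "
from station import order
print(order.hand_in())"
```

```text
the job is handed in; nothing more can be done
None
```

I carried out all three steps in order and handed the job in with the arm's last move at 17.6 s of the 61 s allowed. The hand-in reports no verdict.

- **Stop pressed:** I pressed it to its hard end (about 9.5 N). After lifting off, the scene view showed the head about 3 px lower. It was still down after the clip was closed.
- **Clip closed:** I pushed it to its hard end (21.5 N with no further travel). After lifting off, it lay flat with the pin through its window.
- **Stop released:** I gripped the head (39 mm measured against 40 mm nominal), turned it about 0.82 rad clockwise and let go.

**Last checks:**
- The stop's outline in the scene view matches the start image, so it is fully up.
- Its arrows are back at rest relative to the pump.
- The clip is flat.
- I saw no change in the dial or the bystanders.
- The contact force is near zero and the gripper is 13 cm above the stop.

**What disagreed or went wrong:**
- The wrist camera placed points about 3–4 mm off the top-view estimate. For the stop, the offset stayed in the same image direction as the wrist turned, so I treated it as calibration bias.
- While opening the fingers I mistakenly commanded another 0.82 rad of turn. It happened as they let go, and the checks above showed no effect.

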